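Isolate the microscope lamp supply

ROBOT

A 7-joint arm with a two-finger parallel gripper is mounted at the origin on the work surface. World frame = base frame: x ahead of the robot, y to its left, z up, the work surface at z = 0. Lengths are in mm, angles in rad, forces in N, time in s.
With the tool pointing down it reaches from about 400 to 875 mm from the base axis. Payload 19.3 kg.
Tool frame: the origin (TCP) lies at the centre of the arm's flange, where the gripper is bolted on; the fingertips stand 173 mm ahead of it and the grasp point (between the pads) lies 155 mm ahead of it (manip.tcp_to_grasp is the distance from the TCP to the grasp point, in mm); y points along the fingers, z is the direction in which the jaws open and shut, and the axes are right-handed (so a half turn about y gives the same grasp; the last joint's range is limited). The gripper opens to 85 mm and grips with 20 to 120 N. Pads are 22 mm wide; open, the fingers measure 114 mm over their backs; the gripper's body (76 mm by 85 mm) begins 54 mm behind the grasp point. The pads swing forward as they close: fully open they stand 13 mm farther back than shut.
Start: joints at [1.149, 0.521, -0.036, 1.599, 0.021, 1.021, -0.113], TCP at [215.341, -586.726, 404.691] pointing down, gripper open.
Joint ranges: [-2.91, 2.91], [-0.3, 2.13], [-1.5, 1.42], [0.17, 2.43], [-1.26, 4.41], [0.16, 1.93], [-2.52, 2.52]. Speed limits (rad/s): [1.89, 1.89, 2.39, 2.39, 3.01, 3.01, 3.01].

INTERFACE

Orientations are given as a 3x3 rotation matrix whose columns are the frame's x, y, z axes.
In Python, from rig import sensors, snapshot, camera_info, manip gives the robot as it stands. The module is installed in compiled form; this text tells all that it offers.
- The arm moves only by the shell command python3 -m crank 'ROWS'. ROWS is JSON, a list of rows, each a list of 3 entries, a list of its own where there are three numbers: the opening, from 0 (shut) to 1 (fully open), then the shift along the tool's x, y, z in m, then the turn, a rotation vector about the tool's x, y, z in rad. A call has exactly 5 rows; each row shifts and turns the pose as measured when the row begins, along the tool's axes as they then stand; what a row does not reach is not made up. A row lasts 1/12 s, in which the tool goes at most 41.7 mm and 7.16 degrees, less where a joint would pass 70% of its speed; a pose out of reach is approached as far as the arm can. A call with a gripper value outside its range is refused whole. The fingers move at their own pace and stop on an object; the grip force is fixed at half the most. Time passes only in rows, so rows that do not move let the fingers close, or fill a call up. It gives the time, the measured TCP pose, the force and the opening at its end, in the units of the state.
- sensors.state(): the state, without advancing time (a new reading comes with each control period).
- snapshot(name): name is "scene" or "side" or "wrist"; returns (picture, depth): 480x640x3 uint8, blue, green, red; 480x640 float32, mm along the optical axis (not along the pixel's ray), 0 where there is no reading.
- camera_info(name): a dict with "fovy" (degrees; the focal length in pixels is half the picture's height over the tangent of half this angle, whatever the lens; pixels are square), "cx", "cy" (the principal point, pixels), "R" (3x3) and "t" (3): a world point X has camera coordinates R X + t; the wrist camera has in their place "T_tool_cam" (4x4, takes a point from camera to tool coordinates, whose origin is the TCP and whose axes are the tool frame's). Camera axes: x right, y down, z forward; pixel columns grow to the right and rows downward; lengths in mm; the calibration is good to about 2 mm. A picture is of the moment at which its call begins: read the wrist's pose just before it. camera_info takes no time and is no camera call.
- manip.finish_job(): hands the job in, once; it reports no verdict.
The state is a dict: "clock": time; "joint_pos": joint angles; "qd": joint speeds; "joint_efforts": joint torques, N m; "tool_pos": TCP position; "tcp_rot": TCP orientation; "contact_force": force on the tool from outside, world axes, zero at the start; "ft_torque": the same for the moment, N m; "width": finger opening in mm.
Only numpy, scipy, OpenCV 4.12 (cv2) and the standard library are available. Lean on these libraries where they do the work, as an engineer would, in place of code of your own. Each camera call takes 0.05 s, during which the arm holds its last target.

TASK

Make the microscope's lamp supply safe: first flip its switch lever all the way over towards the supply's front (the vented side facing the robot), which is off. Then pull the bar-handled link plug up out of its sprung socket and put it down gently, without dropping it, in the empty large compartment of the metal parts tray. Leave the round plug in its socket and everything else where it is.

Things in the scene. Friction and masses are not known exactly. Their poses are not given: they have to be found in the camera images.
- supply: Lamp supply, a fixed grey metal box 150 (x) x 280 (y) x 85 mm high; origin at the centre of its underside, x towards its back, -x its front, z up. On its top, along its y axis at x = 0: the toggle switch at y = -90 mm and two identical sockets at y = 0 and y = +90 mm. Either plug may be in either socket
- socket0 (a point): Socket at y = 0: centre of its mouth, 90 mm above the table, level with the top of its aluminium collar (38 x 48 mm, 5 mm high), on which a plug's grip rests. Well 13.5 (x) x 23.5 (y) mm. A sprung ball detent sits in its +x wall; the detent's steel barrel stands 7 mm above the box's top from x = 19 to 45 mm
- socket1 (a point): The same for the identical socket at y = +90 mm
- switch (a joint): Toggle lever, steel, with a 26 mm ball end, on a black block 70 (x) x 50 (y) x 25 mm on the supply's top; turns with light friction (about 2 N at the ball) and stays where left. 0.88 to 1.0 rad at the start = on, leaning to the supply's back (+x); 0 = off, leaning to its front (-x); upright at 0.5; stops at 0 and 1.0. Its pivot is along y, 107 mm above the table at x = 0, y = -90 mm of the supply
- switch_tip (a point): Centre of the lever's ball end, 50 mm from its pivot
- link: The link plug, 60 g: a black bar grip 16 (x) x 44 (y) x 40 mm (z) over a grey shank 12 x 22 mm that goes 26 mm deep into the socket. Origin at the centre of the grip's underside (its seat on the collar), so the grip spans z = 0 to 40 mm and the shank 0 to -26 mm; seated, its axes are parallel to the supply's
- link_foot (a point): Centre of the end of the link plug's shank, 26 mm below its origin. The detent holds a rib of the shank: pulling the plug out takes about 10 to 18 N upward, within the first 7 mm; it is free of the well after 26 mm
- blank: The other plug, to be left in: same shank, black round grip 30 mm in diameter, 26 mm high; origin at the centre of the grip's underside
- tray: Fixed aluminium parts tray 180 (x) x 150 (y) x 30 mm high, walls and floor 3 mm; origin at the centre of its underside. A wall across it at x = 40.5 mm makes a large empty compartment on its -x side (inside x -87 to 39 mm, y -72 to 72 mm) and a small one on its +x side, which holds the adaptor and the spacer
- tray_empty (a point): Centre of the floor of the large empty compartment
- adaptor: Steel stepped adaptor, 30 mm across, 24 mm high, in the small compartment; leave alone
- spacer: Brass ring 28 mm across, 10 mm high, in the small compartment; leave alone
- oil: Small amber bottle, 32 mm across, 70 mm high, beyond the tray and supply; leave alone
- slidebox: Grey plastic slide box 85 x 110 x 35 mm, to the robot's left of the supply; leave alone
- cup: White cup, 70 mm across, 85 mm high, between robot and tray; leave alone
- screwdriver: Screwdriver 170 mm long lying to the robot's right of the tray; leave alone
- pen: Grey pen 130 mm long lying between robot and tray; leave alone
Not all that is in view belongs to the job. What is shaped like the tray but red is not meant.

How it is judged:
By the outcome, as a careful person would: the job done as asked, in the order asked, and still so for the second after the job is handed in, with the robot touching nothing.
It also fails if it takes over 54 s, if anything falls off the work surface, if the arm or the gripper's body presses on something with over 40 N, if the wrist force passes 120 N, or if a joint passes its speed limit or range.

## Working session

There is one attempt and no reset: what is moved stays moved. The work goes in short steps, Python scripts to look and compute and a shell command to move; the robot and the scene stay as the last step left them, time stands still between calls to the robot, and variables do not carry over. Pictures are saved under pics/ and viewed, and the job is handed in when it is done.

```bash
mkdir -p pics; ls
python3 - <<'E'
from rig import sensors, snapshot, camera_info, manip
import cv2,numpy as np
s=sensors.state()
for k,v in s.items(): print(k,np.round(v,3).tolist())
print(manip.tcp_to_grasp)
for n in("scene","side"):
    im,d=snapshot(n); cv2.imwrite(f"pics/{n}0.png",im); np.savez(f"{n}0.npz",im=im,d=d)
    print(n,camera_info(n))
print(camera_info("wrist"))
E
```

```text
pics
clock 0.0
joint_pos [1.149, 0.522, -0.036, 1.6, 0.021, 1.021, -0.113]
qd [0.001, -0.0, 0.001, 0.0, -0.0, 0.0, 0.001]
joint_efforts [0.002, -92.71, 1.982, -36.993, 0.018, 0.008, -0.0]
tool_pos [215.311, -586.584, 404.13]
tcp_rot [[-0.939, -0.0, 0.345], [-0.345, 0.001, -0.939], [0.0, -1.0, -0.001]]
contact_force [-0.6, 0.541, -0.387]
ft_torque [-0.017, -0.024, -0.013]
width 85.718
154.70000000000002
scene {'fovy': 48.2561813447944, 'cx': 317.17221401910405, 'cy': 226.98182388093988, 'R': array([[ 0.53595859,  0.84422834,  0.00518646],
       [ 0.57431801, -0.36008939, -0.73518328],
       [-0.61879497,  0.39700647, -0.67784855]]), 't': array([-231.65227625, -251.30972553, 1865.18122856])}
side {'fovy': 45.151012775911944, 'cx': 314.57168543040893, 'cy': 249.93687564085957, 'R': array([[-0.78003119, -0.62569197,  0.00780388],
       [-0.34298443,  0.41709072, -0.84166324],
       [ 0.523367  , -0.65920019, -0.53994637]]), 't': array([ 402.39789397,  310.46322323, 1280.78611878])}
{'fovy': 70.15341030520679, 'cx': 318.4888886751468, 'cy': 239.12893449899107, 'T_tool_cam': array([[ 3.64217247e-04,  9.60751166e-01,  2.77411364e-01,
        -6.95634133e+01],
       [-4.05002610e-04, -2.77411218e-01,  9.60751192e-01,
         2.94662400e+01],
       [ 9.99999852e-01, -4.62274480e-04,  2.88068780e-04,
        -8.15559133e-01],
       [ 0.00000000e+00,  0.00000000e+00,  0.00000000e+00,
         1.00000000e+00]])}
```

View pics/scene0.png

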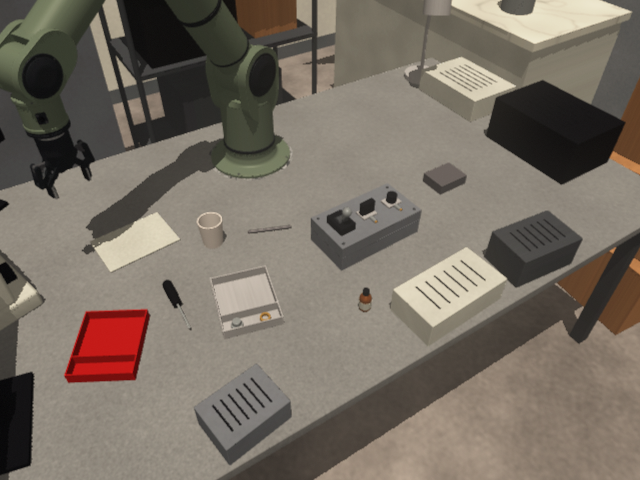

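View pics/side0.png

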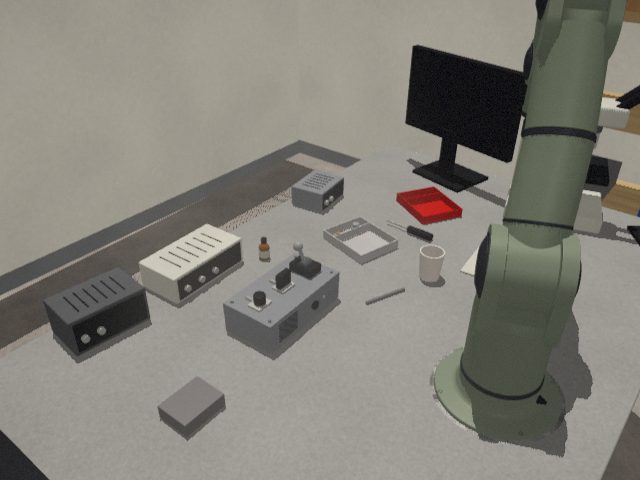

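The scene view shows the supply at (365,225). On it are the black switch block with its lever ball at (346,212), a black bar grip at (367,206) and a round grip at (391,197). The metal tray is at (247,300), and the red one at (108,345) is not meant. Side view: ball (298,246), bar (283,276), round plug (260,298).

```bash
cat > h.py <<'E'
import numpy as np,cv2
from rig import sensors,snapshot,camera_info,manip
def cam(n,st=None):
    c=camera_info(n); f=240/np.tan(np.radians(c['fovy'])/2)
    if n=='wrist':
        T=np.array(c['T_tool_cam']); R=np.array(st['tcp_rot']); p=np.array(st['tool_pos'])
        Rwc=R@T[:3,:3]; o=R@T[:3,3]+p
    else:
        Rwc=np.array(c['R']).T; o=-Rwc@np.array(c['t'])
    return f,c['cx'],c['cy'],Rwc,o
def cloud(C,d):
    f,cx,cy,R,o=C; v,u=np.mgrid[:480,:640]
    P=np.stack([(u-cx)/f*d,(v-cy)/f*d,d],-1)@R.T+o
    P[d<=0]=np.nan; return P
def ray(C,u,v):
    f,cx,cy,R,o=C; r=R@np.array([(u-cx)/f,(v-cy)/f,1.]); return o,r/np.linalg.norm(r)
def plane(C,u,v,z):
    o,r=ray(C,u,v); return o+r*(z-o[2])/r[2]
def tri(C1,p1,C2,p2):
    o1,r1=ray(C1,*p1);o2,r2=ray(C2,*p2)
    s=np.linalg.lstsq(np.stack([r1,-r2],1),o2-o1,rcond=None)[0]
    a=o1+s[0]*r1;b=o2+s[1]*r2; return (a+b)/2,np.linalg.norm(a-b)
def proj(C,X):
    f,cx,cy,R,o=C; q=R.T@(np.array(X)-o); return f*q[0]/q[2]+cx,f*q[1]/q[2]+cy
E
python3 - <<'E'
from h import *
for n,box in (("scene",(305,175,430,270)),("side",(215,230,350,360))):
    z=np.load(n+"0.npz"); C=cam(n); P=cloud(C,z['d'])
    u0,v0,u1,v1=box
    Q=P[v0:v1,u0:u1].reshape(-1,3); 
    for lo,hi in((81,89),):
        q=Q[(Q[:,2]>lo)&(Q[:,2]<hi)]
        r=cv2.minAreaRect(q[:,:2].astype(np.float32)); print(n,len(q),np.median(q[:,2]),r)
    q=Q[Q[:,2]>118]; print('high',len(q),q.mean(0),q.min(0),q.max(0))
    # tray
    b={'scene':(205,260,290,340),'side':(318,213,402,265)}[n]
    im=z['im']
    Q=P[b[1]:b[3],b[0]:b[2]].reshape(-1,3)
    q=Q[(Q[:,2]>24)&(Q[:,2]<36)]; print('tray',len(q),cv2.minAreaRect(q[:,:2].astype(np.float32)))
    crop=im[v0-10:v1+10,u0-10:u1+10]; cv2.imwrite(f"pics/{n}crop.png",cv2.resize(crop,None,fx=4.5,fy=4.5,interpolation=cv2.INTER_CUBIC)[:600,:800])
E
```

```text
scene 2144 86.42419091933039 ((627.6685791015625, 98.857421875), (335.5465087890625, 286.30914306640625), 1.7760214805603027)
high 255 [552.77264567  56.42873869 135.58663932] [527.7337749  -11.25081232 118.01336308] [581.26257387 191.93968122 167.56875942]
tray 725 ((585.234375, -313.2186584472656), (150.41883850097656, 189.76490783691406), 75.57694244384766)
side 2856 86.44102803718732 ((670.6310424804688, 101.53203582763672), (414.2007141113281, 286.17510986328125), 2.378535032272339)
high 325 [546.55712869  64.11574991 133.82794782] [524.32491843 -10.93807329 118.10961981] [579.30871623 201.91944726 167.98217686]
tray 557 ((586.7368774414062, -313.3938903808594), (159.46714782714844, 190.5970916748047), 74.88005828857422)
```

View pics/scenecrop.png

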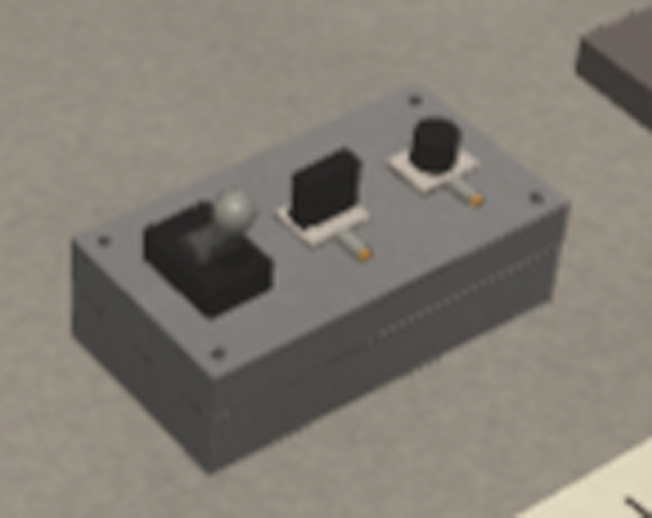

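View pics/sidecrop.png

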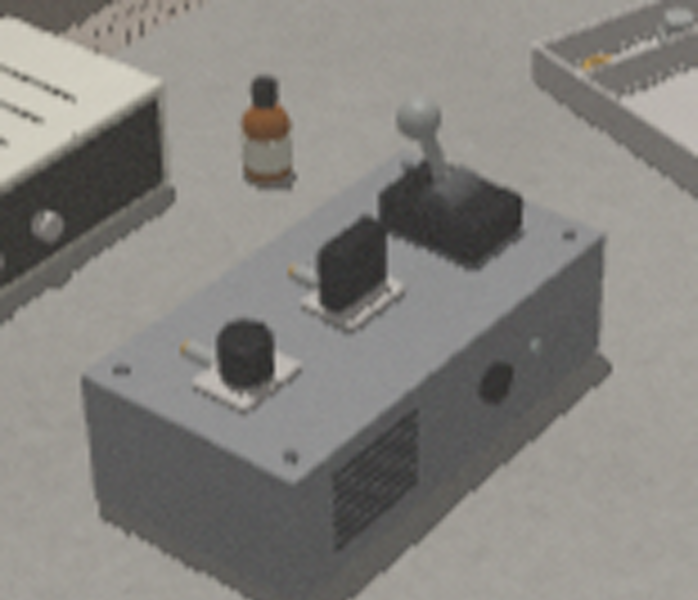

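Candidates for the link plug: the bar grip at (367,206) and the round grip at (391,197). The bar grip is the one, and it sits in socket0. The lever leans to the back. The crop confirms both. Now the precise poses.

Run:
```python
from h import *
for n,box in (("scene",(305,175,430,270)),("side",(215,230,350,360))):
    z=np.load(n+"0.npz"); C=cam(n); P=cloud(C,z['d']); im=z['im']
    m=np.zeros((480,640),np.uint8); u0,v0,u1,v1=box
    m[v0:v1,u0:u1]=1
    inr=(P[...,0]>430)&(P[...,0]<690)&(P[...,1]>-90)&(P[...,1]<280)
    top=((P[...,2]>80)&(P[...,2]<92)&inr&(m>0)).astype(np.uint8)
    k,l,s,_=cv2.connectedComponentsWithStats(top,connectivity=4); i=1+s[1:,4].argmax()
    q=P[l==i]
    r=cv2.minAreaRect(q[:,:2].astype(np.float32)); print(n,len(q),np.median(q[:,2]),r)
    # hull on pixel -> cast on z=85
    h=np.zeros_like(top);ys,xs=np.where(l==i)
    hull=cv2.convexHull(np.stack([xs,ys],1).astype(np.int32))[:,0]
    W=np.array([plane(C,*p,85)[:2] for p in hull]).astype(np.float32)
    print('ray85',cv2.minAreaRect(W))
    for nm,lo,hi in(('ball/lever',134,200),('link',122,134),('round',111,119)):
        mm=((P[...,2]>lo)&(P[...,2]<hi)&inr&(m>0)).astype(np.uint8)
        k,l2,s,c=cv2.connectedComponentsWithStats(mm)
        for j in range(1,k):
            if s[j,4]>6:
                q=P[l2==j]; print(nm,s[j,4],c[j].round(1),q.mean(0).round(1),q.min(0).round(1),q.max(0).round(1))
    b={'scene':(205,260,290,340),'side':(318,213,402,265)}[n]
    Pt=P[b[1]:b[3],b[0]:b[2]].reshape(-1,3); q=Pt[(Pt[:,2]>24)&(Pt[:,2]<36)]
    print('tray pts z',np.percentile(q[:,2],[5,50,95]))
    mt=np.zeros((480,640),np.uint8); mt[b[1]:b[3],b[0]:b[2]]=1
    mt&=((P[...,2]>8)&(P[...,2]<40)).astype(np.uint8)
    cv2.imwrite(f"pics/{n}tray.png",cv2.resize(im[b[1]-8:b[3]+8,b[0]-8:b[2]+8],None,fx=6,fy=6,interpolation=cv2.INTER_CUBIC))
```

```text
scene 2704 86.9728498852358 ((539.6453857421875, 96.58474731445312), (158.7931671142578, 287.87115478515625), 2.4569056034088135)
ray85 ((541.85986328125, 94.88790893554688), (157.8456268310547, 285.3312072753906), 2.1754117012023926)
ball/lever 78 [346.7 211.4] [571.    2.8 158.4] [559.   -7.7 134.1] [581.3  17.6 167.6]
link 88 [367.2 202.7] [543.8  91.8 129.2] [532.   70.6 122.2] [552.1 116.4 133.7]
link 11 [342.6 216.5] [553.    3.5 126.9] [ 5.380e+02 -5.000e-01  1.221e+02] [559.8   8.6 132.2]
round 59 [391.9 194.6] [539.7 183.2 115.6] [525.1 170.  111.3] [553.6 199.5 118.9]
round 13 [370.8 206.1] [547.4 103.  114.4] [544.9  94.1 111.7] [550.4 113.2 118.7]
round 177 [341.1 219.5] [548.7   1.9 113.7] [510.4 -19.1 111. ] [582.1  29.8 118.8]
round 11 [364.5 209. ] [549.4  79.4 115.9] [546.4  71.4 112.6] [552.7  87.9 118.2]
tray pts z [24.81989344 29.62035524 34.13110228]
side 3174 87.11788600026358 ((541.4235229492188, 96.16513061523438), (157.26168823242188, 286.17510986328125), 2.378535032272339)
ray85 ((540.0387573242188, 96.79898071289062), (158.80007934570312, 288.6986083984375), 2.2744131088256836)
ball/lever 91 [298.  246.4] [563.1  11.1 155.6] [551.1  -3.4 134.1] [579.3  21.9 168. ]
link 35 [302.6 257.4] [549.6   9.1 126.6] [539.   -4.5 122.2] [560.8  22.9 134. ]
link 96 [282.9 273.4] [538.8  98.3 129.3] [531.1  74.1 122.3] [550.  120.  133.8]
round 172 [305.2 263.3] [539.5  10.9 113.5] [506.8 -18.  111. ] [577.7  33.3 118.9]
round 43 [283.6 279.1] [535.  100.2 114.6] [529.8  73.2 111.1] [546.7 119.3 118.6]
round 70 [259.2 295.1] [535.3 188.  116.2] [522.7 172.8 111.2] [551.8 200.6 118.9]
tray pts z [24.53374676 29.4295854  34.51244323]
```

View pics/scenetray.png

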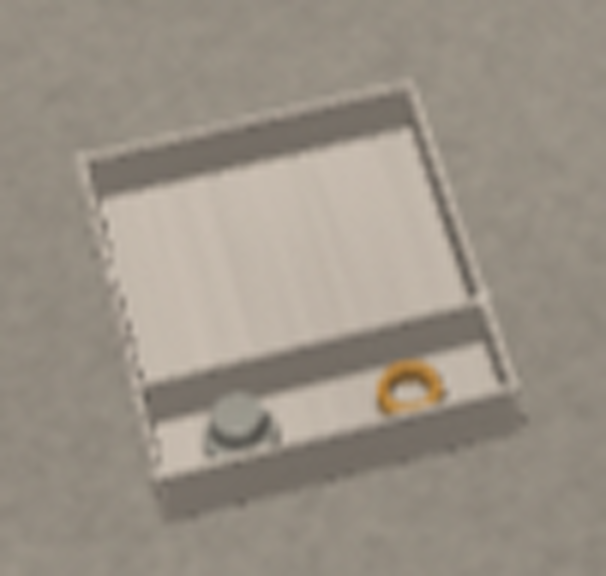

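View pics/sidetray.png

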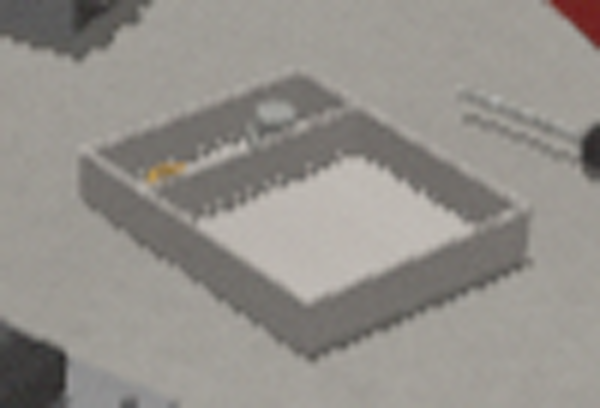

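Measurements agree: the supply centre is (540.5, 96) with yaw +0.04 rad and the top at about 86. That puts the link at socket0 and the ball at about (565, 6, 152). The tray centre is (586, -313), yaw -0.25 rad. Swinging over on an arc.

```bash
R='[0.6,[-0.04,0,0],[0,-0.066,0]]'
python3 -m crank '[[0.6,[-0.04,0,0],[0,-0.066,0]],[0.6,[-0.04,0,0],[0,-0.066,0]],[0.6,[-0.04,0,0],[0,-0.066,0]],[0.6,[-0.04,0,0],[0,-0.066,0]],[0.6,[-0.04,0,0],[0,-0.066,0]]]'
python3 -m crank '[[0.6,[-0.04,0,0],[0,-0.066,0]],[0.6,[-0.04,0,0],[0,-0.066,0]],[0.6,[-0.04,0,0],[0,-0.066,0]],[0.6,[-0.04,0,0],[0,-0.066,0]],[0.6,[-0.04,0,0],[0,-0.066,0]]]'
cat > go.py <<'E'
import sys
from h import *
x,y,z,a=map(float,sys.argv[1:5])  # grasp point target, world yaw of tool z (rad)
s=sensors.state(); R=np.array(s['tcp_rot']); p=np.array(s['tool_pos'])
t=np.array([x,y,z+manip.tcp_to_grasp]); d=R.T@(t-p)
G=np.array([[np.sin(a),0,np.cos(a)],[-np.cos(a),0,np.sin(a)],[0,-1,0]])
from scipy.spatial.transform import Rotation as Ro
rv=Ro.from_matrix(R.T@G).as_rotvec()
print('t',round(s['clock'],2),'grasp',(p+R[:,1]*manip.tcp_to_grasp).round(1),'w',round(s['width'],1),'F',np.round(s['contact_force'],1))
print('shift tool now mm',d.round(1),'final-frame',(G.T@(t-p)).round(1),'turn',rv.round(3))
E
python3 go.py 557 6 200 0.04
```

```text
clock: 0.52
tool_pos: [388.7, -496.6, 402.0]
tcp_rot: [[-0.78, -0.006, 0.626], [-0.626, 0.0, -0.78], [0.005, -1.0, -0.004]]
contact_force: [0.4, -0.5, -0.2]
width: 51.2
clock: 0.93
tool_pos: [531.3, -345.7, 399.2]
tcp_rot: [[-0.521, -0.008, 0.853], [-0.853, 0.001, -0.521], [0.003, -1.0, -0.007]]
contact_force: [1.0, -1.6, -0.4]
width: 51.2
t 0.93 grasp [ 530.1 -345.5  244.5] w 51.2 F [ 1.  -1.6 -0.4]
shift tool now mm [-313.7   44.8 -161. ] final-frame [-350.4   44.5   39.7] turn [ 0.008 -0.588  0.001]
```

```bash
python3 -m crank '[[0.6,[-0.04,0,-0.008],[0,-0.07,0]],[0.6,[-0.04,0,-0.008],[0,-0.07,0]],[0.6,[-0.04,0,-0.008],[0,-0.07,0]],[0.6,[-0.04,0,-0.008],[0,-0.07,0]],[0.6,[-0.04,0,-0.008],[0,-0.07,0]]]' >/dev/null
python3 -m crank '[[0.6,[-0.036,0,-0.006],[0,-0.06,0]],[0.6,[-0.036,0,-0.006],[0,-0.06,0]],[0.6,[-0.036,0,-0.006],[0,-0.05,0]],[0.6,[-0.02,0,-0.006],[0,-0.03,0]],[0.6,[0,0,0],[0,0,0]]]' >/dev/null
python3 go.py 557 6 200 0.04
```

```text
t 1.77 grasp [560.    2.7 242. ] w 50.9 F [0.5 0.3 1.2]
shift tool now mm [-4.2 42.1 -4. ] final-frame [-4.5 42.  -4.5] turn [ 0.01   0.007 -0.007]
```

```bash
python3 -m crank '[[0.6,[-0.004,0,0],[0.01,0.007,-0.007]],[0.6,[0,0,0],[0,0,0]],[0.6,[0,0,0],[0,0,0]],[0.6,[0,0,0],[0,0,0]],[0.6,[0,0,0],[0,0,0]]]' >/dev/null
python3 - <<'E'
from h import *
s=sensors.state(); im,d=snapshot('wrist'); cv2.imwrite('pics/w1.png',im); C=cam('wrist',s)
np.savez('w1.npz',im=im,d=d,**{'R':s['tcp_rot'],'p':s['tool_pos']})
P=cloud(C,d)
for nm,X in(('ball',(565,6,152)),('link top',(540.5,96,130)),('round top',(537,186,116))): print(nm,np.round(proj(C,X)))
m=(P[...,2]>140)&(P[...,2]<170)&(P[...,1]>-15)&(P[...,1]<25)
q=P[m];print(len(q),q.mean(0),q.min(0),q.max(0))
m=(P[...,2]>125)&(P[...,2]<134)&(P[...,1]>60)&(P[...,1]<130)
q=P[m];print(len(q),q.mean(0),q.min(0),q.max(0),cv2.minAreaRect(q[:,:2].astype(np.float32)) if len(q) else '')
E
```

```text
ball [325. 249.]
link top [293. 105.]
round top [291. -51.]
1218 [566.35406959   8.30745671 161.43012846] [554.14695555  -5.59082404 140.44104795] [579.18572527  18.7530409  166.98368027]
1768 [540.82132391  95.03043085 130.95002828] [531.98439422  72.50379309 125.10195835] [548.95718362 116.85619743 133.92543231] ((540.5891723632812, 94.75470733642578), (16.04711151123047, 44.1832389831543), 2.0531444549560547)
```

View pics/w1.png

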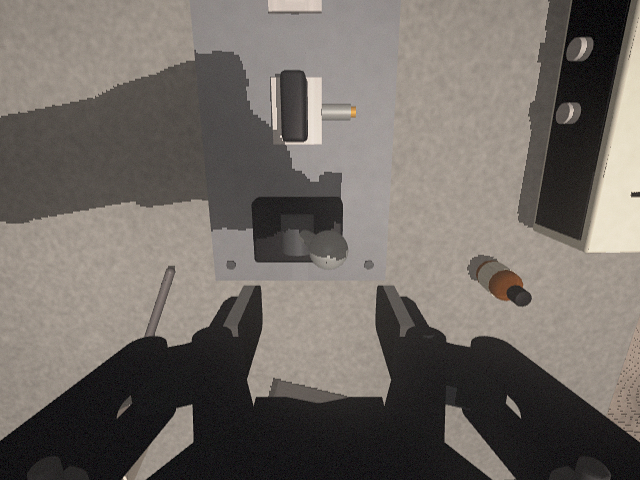

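The wrist view shows the ball at (328,248), which gives (566,7,153), and the bar grip at (293,105), which gives (540.6,94.8,130) and measures 16x44 mm as it should. Descending to straddle the ball.

```bash
python3 go.py 563 6 150 0.038
python3 -m crank '[[0.6,[0,0.03,0],[0,0,0]],[0.6,[0,0.03,0],[0,0,0]],[0.6,[0,0.02,0],[0,0,0]],[0.6,[0,0.01,0],[0,0,0]],[0.6,[0,0,0],[0,0,0]]]' 
python3 go.py 563 6 150 0.038
```

```text
t 2.23 grasp [561.7   3.6 241.4] w 51.1 F [-0.1  0.3 -0. ]
shift tool now mm [-2.2 91.4  1.4] final-frame [-2.  91.4  1.4] turn [ 0.    -0.002  0.002]
clock: 2.65
tool_pos: [562.8, 0.3, 304.1]
tcp_rot: [[0.03, 0.003, 1.0], [-1.0, -0.003, 0.03], [0.003, -1.0, 0.003]]
contact_force: [-0.2, -0.3, -0.7]
width: 51.3
t 2.65 grasp [ 5.634e+02 -1.000e-01  1.494e+02] w 51.3 F [-0.2 -0.3 -0.7]
shift tool now mm [-5.7 -0.7  0.3] final-frame [-5.7 -0.6  0.4] turn [-0.003 -0.008  0.003]
```

```bash
python3 -m crank '[[0.6,[-0.006,0,0],[0,-0.008,0]],[0.6,[0,0,-0.01],[0,0,0]],[0.6,[0,0,-0.01],[0,0,0]],[0.6,[0,0,-0.01],[0,0,0]],[0.6,[0,0,-0.01],[0,0,0]]]' | grep -E 'pos|force'
python3 go.py 508 5 150 0.038
```

```text
tool_pos: [523.8, 5.9, 308.0]
contact_force: [1.9, -1.1, 1.2]
t 3.07 grasp [525.4   5.6 153.3] w 51.3 F [ 1.9 -1.1  1.2]
shift tool now mm [  0.3   3.2 -15.8] final-frame [  0.3   3.3 -15.8] turn [-0.011 -0.     0.002]
```

```bash
python3 -m crank '[[0.6,[0,0.003,-0.005],[0,0,0]],[0.6,[0,0,-0.004],[0,0,0]],[0.6,[0,0,-0.003],[0,0,0]],[0.6,[0,0,-0.002],[0,0,0]],[0.6,[0,0,0],[0,0,0]]]' | grep -E 'pos|force'
python3 go.py 508 5 150 0.038
```

```text
tool_pos: [507.1, 5.4, 307.0]
contact_force: [0.7, -0.6, -0.1]
t 3.48 grasp [509.2   5.  152.4] w 51.2 F [ 0.7 -0.6 -0.1]
shift tool now mm [0.4 2.4 0.9] final-frame [0.4 2.3 0.9] turn [-0.014  0.     0.003]
```

```bash
python3 -m crank '[[0.6,[0,0,-0.002],[0,0,0]],[0.6,[0,0,-0.002],[0,0,0]],[0.6,[0,0,0],[0,0,0]],[0.6,[0,0,0],[0,0,0]],[0.6,[0,0,0],[0,0,0]]]' | grep -E 'pos|force'
python3 -m crank '[[0.6,[0,0,-0.002],[0,0,0]],[0.6,[0,0,-0.002],[0,0,0]],[0.6,[0,0,0],[0,0,0]],[0.6,[0,0,0],[0,0,0]],[0.6,[0,0,0],[0,0,0]]]' | grep -E 'pos|force'
python3 - <<'E'
from h import *
s=sensors.state(); im,d=snapshot('side'); cv2.imwrite('pics/s2.png',cv2.resize(im[200:350,210:410],None,fx=4,fy=4))
E
```

```text
tool_pos: [505.4, 5.3, 307.4]
contact_force: [-0.3, -0.2, -0.2]
tool_pos: [503.9, 5.2, 308.1]
contact_force: [1.7, 0.4, 0.0]
```

View pics/s2.png

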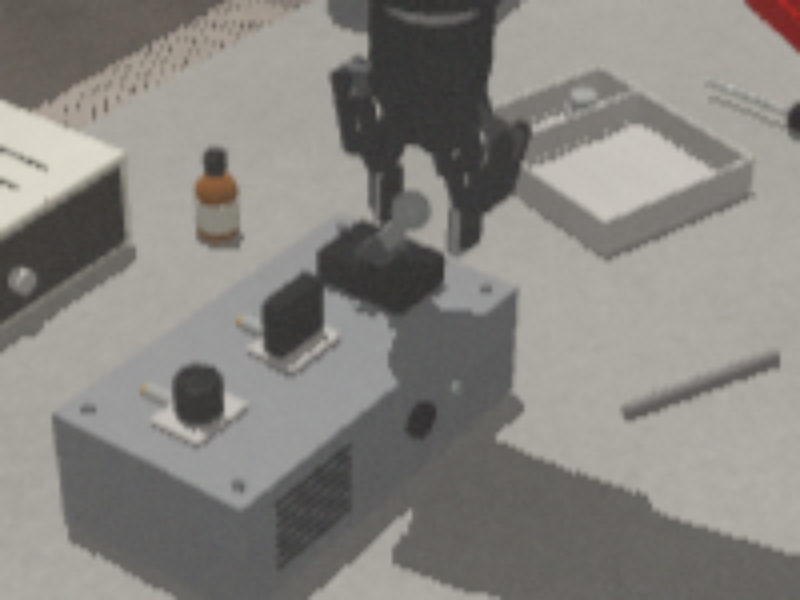

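The side crop shows the lever leaning forward, ball at crop (410,210). I'll push on until the force shows the stop.

```bash
python3 -m crank '[[0.6,[0,0.001,-0.003],[0,0,0]],[0.6,[0,0.001,-0.002],[0,0,0]],[0.6,[0,0,0],[0,0,0]],[0.6,[0,0,0],[0,0,0]],[0.6,[0,0,0],[0,0,0]]]' | grep -E 'pos|force'
python3 -m crank '[[0.6,[0,0,-0.003],[0,0,0]],[0.6,[0,0,-0.002],[0,0,0]],[0.6,[0,0,0],[0,0,0]],[0.6,[0,0,0],[0,0,0]],[0.6,[0,0,0],[0,0,-0]]]' | grep -E 'pos|force'
python3 go.py 508 5 150 0.038
```

```text
tool_pos: [502.0, 5.1, 308.1]
contact_force: [2.3, 0.6, 0.4]
tool_pos: [500.1, 5.0, 309.0]
contact_force: [2.1, 0.1, 2.1]
t 5.2 grasp [507.9   5.8 154.5] w 51.4 F [2.1 0.1 2.1]
shift tool now mm [0.3 4.7 7.6] final-frame [0.3 4.3 7.9] turn [-0.051 -0.001 -0.003]
```

```bash
python3 -m crank '[[0.6,[0,0.001,0.001],[-0.015,0,0]],[0.6,[0,0.001,0.001],[-0.01,0,0]],[0.6,[0,0,0],[0,0,0]],[0.6,[0,0,0],[0,0,0]],[0.6,[0,0,0],[0,0,0]]]' | grep -E 'pos|force'
python3 go.py 508 5 150 0.038
```

```text
tool_pos: [503.6, 5.4, 308.1]
contact_force: [3.8, -0.0, 2.5]
t 5.62 grasp [508.    6.1 153.5] w 50.9 F [ 3.8 -0.   2.5]
shift tool now mm [0.6 3.5 4.2] final-frame [0.6 3.4 4.3] turn [-0.028 -0.    -0.003]
```

```bash
python3 -m crank '[[0.6,[0,0.002,-0.002],[-0.015,0,0]],[0.6,[0,0.002,-0.002],[-0.01,0,0]],[0.6,[0,0,0],[0,0,0]],[0.6,[0,0,0],[0,0,0]],[0.6,[0,0,0],[0,0,0]]]' | grep -E 'pos|force'
python3 go.py 508 5 150 0.038
```

```text
tool_pos: [504.9, 5.8, 307.5]
contact_force: [3.2, 0.0, 1.3]
t 6.03 grasp [508.    6.8 152.8] w 51.1 F [3.2 0.  1.3]
shift tool now mm [0.9 2.8 3.1] final-frame [0.9 2.8 3.1] turn [-0.021  0.    -0.005]
```

```bash
python3 -m crank '[[0.6,[0,0.001,-0.004],[-0.02,0,0]],[0.6,[0,0.001,-0.004],[-0.01,0,0]],[0.6,[0,0.001,-0.004],[0,0,0]],[0.6,[0,0.001,-0.004],[0,0,0]],[0.6,[0,0.001,-0.004],[0,0,0]]]' | grep -E 'pos|force'
python3 go.py 508 5 150 0.038
```

```text
tool_pos: [500.6, 5.1, 308.5]
contact_force: [30.1, -2.8, -12.3]
t 6.45 grasp [506.9   7.2 153.9] w 51.4 F [ 30.1  -2.8 -12.3]
shift tool now mm [0.4 4.1 7.2] final-frame [0.4 3.8 7.3] turn [-0.041 -0.001 -0.012]
```

The force climbs to 30 N with no travel, so the lever is on its stop. I'll back off to the middle and go up.

```bash
python3 -m crank '[[0.6,[0,0,0.007],[-0.02,0,0]],[0.6,[0,0,0.005],[-0.01,0,0]],[0.6,[0,-0.02,0],[0,0,0]],[0.6,[0,-0.04,0],[0,0,0]],[0.6,[0,-0.03,0],[0,0,0]]]' | grep -E 'pos|force'
python3 go.py 540.6 94.8 190 0.038
python3 - <<'E'
from h import *
s=sensors.state(); im,d=snapshot('side'); cv2.imwrite('pics/s3.png',cv2.resize(im[200:350,210:410],None,fx=4,fy=4))
im,d=snapshot('wrist'); cv2.imwrite('pics/w3.png',im)
P=cloud(cam('wrist',s),d)
m=(P[...,2]>140)&(P[...,2]<170)&(P[...,1]>-15)&(P[...,1]<25)&(P[...,0]>495)&(P[...,0]<600)
q=P[m];print(len(q),q.mean(0),q.min(0),q.max(0))
E
```

```text
tool_pos: [510.0, 4.3, 395.1]
contact_force: [0.4, 0.5, 0.8]
t 6.87 grasp [509.    6.3 240.4] w 51.3 F [0.4 0.5 0.8]
shift tool now mm [-88.6  51.3  34.4] final-frame [-89.3  50.4  34. ] turn [ 0.006  0.001 -0.013]
1155 [517.40335965   6.46419016 156.15559389] [505.0235375   -7.63384912 145.11574786] [530.64787323  16.75153241 161.82272145]
```

View pics/w3.png

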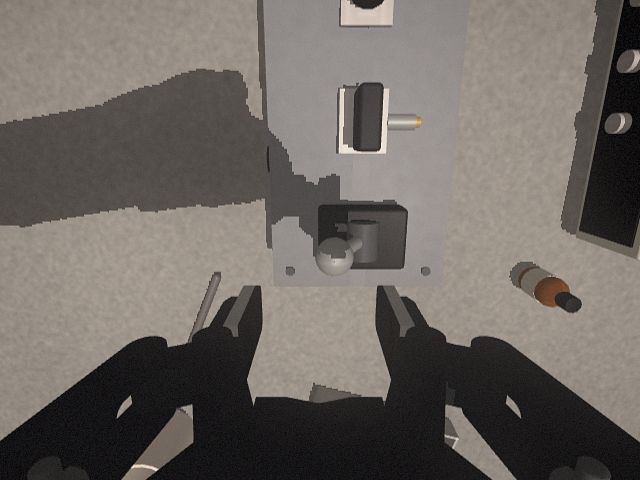

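View pics/s3.png

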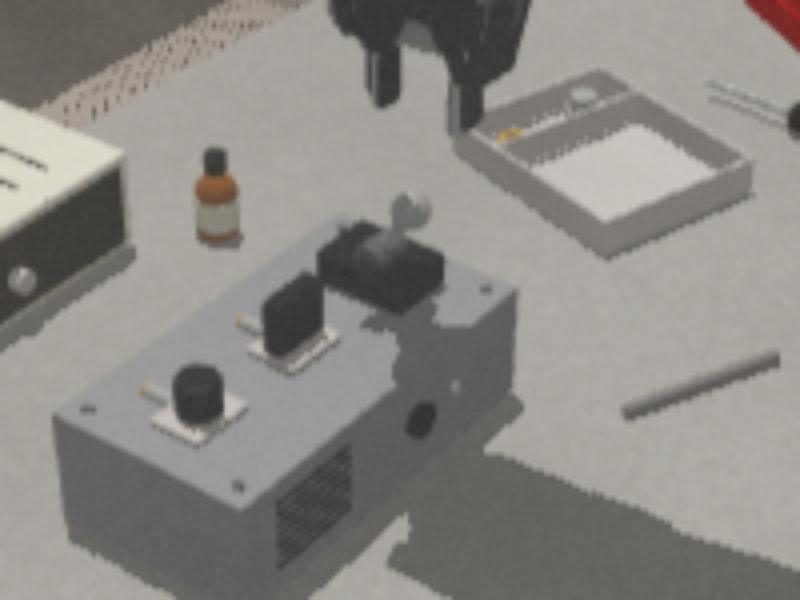

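The wrist view has the ball at (335,256), x≈518, so the travel is about 48 mm, the full throw. The link is still seated. Moving over it.

```bash
python3 -m crank '[[0.6,[-0.03,0,0.012],[0,0,-0.006]],[0.6,[-0.03,0,0.012],[0,0,-0.006]],[0.6,[-0.02,0,0.008],[0,0,0]],[0.6,[-0.008,0,0.003],[0,0,0]],[0.6,[0,0,0],[0,0,0]]]' | grep -E 'force'
python3 go.py 540.6 95 112 0.038
python3 - <<'E'
from h import *
s=sensors.state(); 
im,d=snapshot('wrist'); cv2.imwrite('pics/w4.png',im)
P=cloud(cam('wrist',s),d)
m=(P[...,2]>125)&(P[...,2]<136)&(P[...,1]>60)&(P[...,1]<130)&(P[...,0]>500)&(P[...,0]<580)
q=P[m];print(len(q),np.median(q[:,2]),cv2.minAreaRect(q[:,:2].astype(np.float32)))
E
```

```text
contact_force: [-0.6, -0.8, 0.3]
t 7.38 grasp [540.2  94.2 241.2] w 50.9 F [-0.6 -0.8  0.3]
shift tool now mm [ -0.7 129.1   0.2] final-frame [ -0.3 129.1  -0.8] turn [ 0.008 -0.004  0.003]
1275 131.12121903267456 ((540.2607421875, 95.10771942138672), (15.572125434875488, 43.99253463745117), 2.4640989303588867)
```

```bash
python3 -m crank '[[0.6,[0,0.035,0],[0,0,0]],[0.6,[0,0.035,0],[0.004,-0.002,0]],[0.6,[0,0.03,0],[0.004,-0.002,0]],[0.6,[0,0.015,0],[0,0,0]],[0.6,[0,0,0],[0,0,0]]]' | grep -E 'force'
python3 go.py 540.6 95 116 0.038
```

```text
contact_force: [-0.9, -0.7, 0.3]
t 7.85 grasp [538.3  85.3 121.7] w 51.4 F [-0.9 -0.7  0.3]
shift tool now mm [-8.7  5.6  2.4] final-frame [-8.6  5.7  2.5] turn [ 0.001 -0.005  0.007]
```

```bash
python3 -m crank '[[0.6,[-0.009,0.003,0.002],[0,-0.004,0.006]],[0.6,[0,0.002,0],[0,0,0]],[0.6,[0,0,0],[0,0,0]],[0.6,[0,0,0],[0,0,0]],[0.6,[0,0,0],[0,0,0]]]' | grep -E 'force'
python3 go.py 540.6 95 116 0.038
```

```text
contact_force: [0.5, 0.5, -0.5]
t 8.27 grasp [540.4  93.3 119. ] w 51.6 F [ 0.5  0.5 -0.5]
shift tool now mm [-1.5  3.   0.2] final-frame [-1.5  3.   0.2] turn [ 0.    -0.004  0.001]
```

```bash
python3 -m crank '[[0.6,[-0.002,0.003,0],[0,-0.003,0]],[0,[0,0,0],[0,0,0]],[0,[0,0,0],[0,0,0]],[0,[0,0,0],[0,0,0]],[0,[0,0,0],[0,0,0]]]' | grep -E 'force'
python3 -m crank '[[0,[0,0,0],[0,0,0]],[0,[0,0,0],[0,0,0]],[0,[0,0,0],[0,0,0]],[0,[0,0,0],[0,0,0]],[0,[0,0,0],[0,0,0]]]' | grep -E 'force'
python3 go.py 540.6 95 116 0.038
```

```text
contact_force: [-0.1, 0.2, -0.6]
contact_force: [0.3, 0.5, 0.3]
t 9.1 grasp [541.3  95.5 117.7] w 15.0 F [0.3 0.5 0.3]
shift tool now mm [ 0.6  1.7 -0.3] final-frame [ 0.6  1.7 -0.3] turn [-0.003 -0.001  0.001]
```

Gripped, opening 15 mm on the 16 mm bar. Pulling up.

```bash
python3 -m crank '[[0,[0,-0.004,0],[0,0,0]],[0,[0,-0.005,0],[0,0,0]],[0,[0,-0.006,0],[0,0,0]],[0,[0,-0.007,0],[0,0,0]],[0,[0,-0.008,0],[0,0,0]]]' | grep -E 'force'
python3 go.py 540.6 95 116 0.038
```

```text
contact_force: [-0.3, 0.4, -0.8]
t 9.52 grasp [540.7  95.3 148.7] w 15.3 F [-0.3  0.4 -0.8]
shift tool now mm [ 0.4 32.7 -0.1] final-frame [ 0.4 32.7 -0.1] turn [-0.001 -0.001  0.001]
```

```bash
python3 -m crank '[[0,[0,-0.015,0],[0,0,0]],[0,[0,-0.02,0],[0,0,0]],[0,[0,-0.02,0],[0,0,0]],[0,[0,-0.01,0],[0,0,0]],[0,[0,0,0],[0,0,0]]]' | grep -E 'force'
python3 go.py 540.6 95 116 0.038
python3 - <<'E'
from h import *
im,d=snapshot('side'); cv2.imwrite('pics/s5.png',cv2.resize(im[180:350,210:410],None,fx=3.5,fy=3.5))
E
```

```text
contact_force: [0.1, 0.2, 0.2]
t 9.93 grasp [540.3  95.7 221.6] w 15.1 F [0.1 0.2 0.2]
shift tool now mm [  0.8 105.6   0.4] final-frame [  0.8 105.6   0.7] turn [-0.003 -0.     0.001]
```

View pics/s5.png

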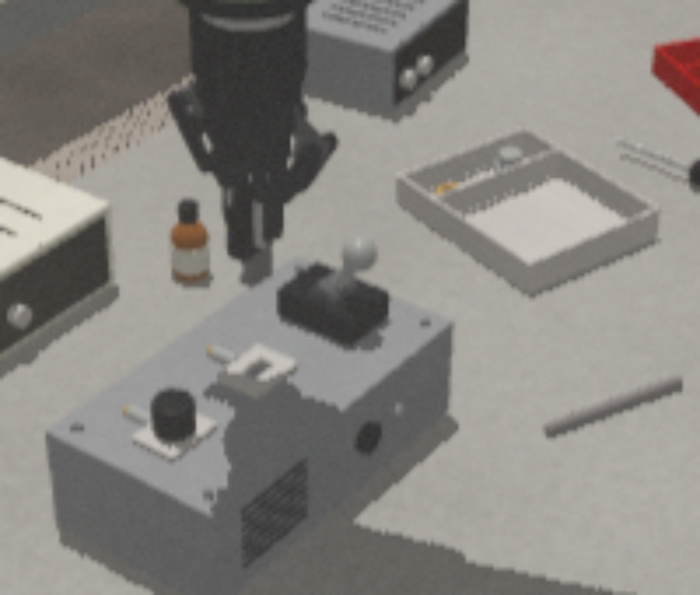

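The link is out, with its shank visible at crop (258,265) over the empty socket. Lever and round plug are unchanged. Raising, then going to the tray.

```bash
python3 -m crank '[[0,[0,-0.03,0],[0,0,0]],[0,[0.02,-0.02,0],[0,0.02,0]],[0,[0.035,0,0.004],[0,0.026,0]],[0,[0.038,0,0.004],[0,0.026,0]],[0,[0.038,0,0.005],[0,0.026,0]]]' | grep -E 'pos|force'
python3 -m crank '[[0,[0.038,0,0.006],[0,0.026,0]],[0,[0.038,0,0.006],[0,0.026,0]],[0,[0.038,0,0.006],[0,0.026,0]],[0,[0.038,0,0.006],[0,0.026,0]],[0,[0.038,0,0.006],[0,0.026,0]]]' | grep -E 'pos|force'
python3 go.py 563 -307 150 -0.25
```

```text
tool_pos: [551.7, -31.2, 424.0]
contact_force: [1.7, 0.1, -0.5]
tool_pos: [560.6, -232.1, 418.5]
contact_force: [0.5, -1.2, -0.7]
t 10.82 grasp [ 559.4 -231.7  263.8] w 15.2 F [ 0.5 -1.2 -0.7]
shift tool now mm [ 73.3 113.6  16.9] final-frame [ 72.  113.8  20.9] turn [ 0.008  0.066 -0.001]
```

```bash
python3 -m crank '[[0,[0.03,0.01,0.008],[0,0.026,0]],[0,[0.025,0.02,0.008],[0.004,0.02,0]],[0,[0.012,0.03,0.004],[0,0.02,0]],[0,[0,0.03,0],[0,0,0]],[0,[0,0.01,0],[0,0,0]]]' | grep -E 'force'
python3 go.py 563 -307 57 -0.25
python3 - <<'E'
from h import *
for n in('side','scene'):
    im,d=snapshot(n); b={'scene':(180,220,320,350),'side':(290,170,430,280)}[n]
    cv2.imwrite(f'pics/{n}6.png',cv2.resize(im[b[1]:b[3],b[0]:b[2]],None,fx=4,fy=4,interpolation=cv2.INTER_CUBIC))
    print(n,proj(cam(n),(563,-307,3)))
s=sensors.state();im,d=snapshot('wrist');cv2.imwrite('pics/w6.png',im);print(proj(cam('wrist',s),(563,-307,3)))
E
```

```text
contact_force: [-0.3, 0.9, -2.0]
t 11.23 grasp [ 561.5 -316.8  156.1] w 15.1 F [-0.3  0.9 -2. ]
shift tool now mm [-9.6 99.1 -1.4] final-frame [-9.2 99.1 -1.8] turn [ 0.005 -0.018  0.005]
side (np.float64(365.0603450199025), np.float64(245.64403937907323))
scene (np.float64(244.43980265310984), np.float64(296.36866145753385))
(np.float64(318.6255489322152), np.float64(215.9352656322236))
```

View pics/w6.png

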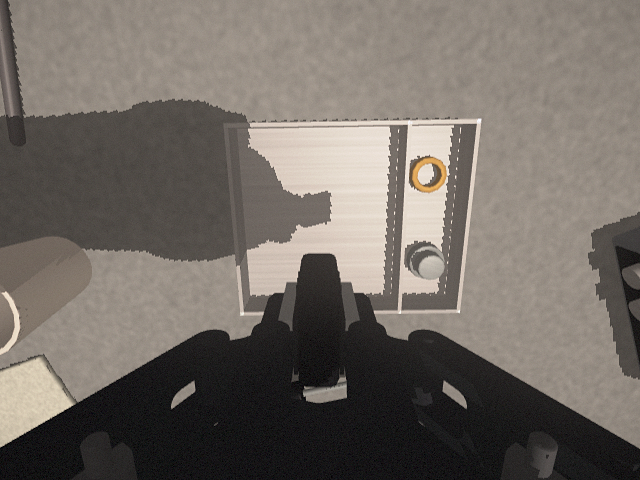

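View pics/side6.png

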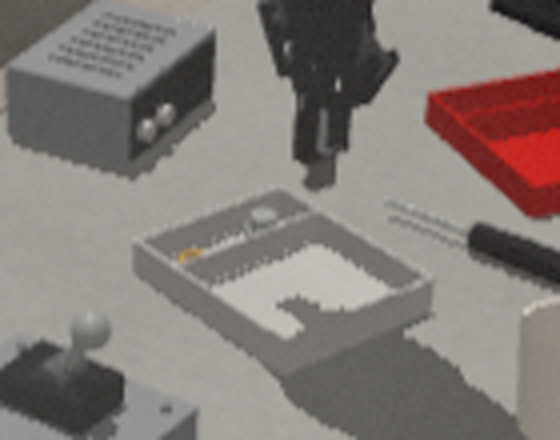

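The compartment centre shows at (315,212) in the wrist view, against a predicted (319,216). The plug hangs upright in line with the tray, so I'm lowering it.

```bash
python3 -m crank '[[0,[-0.009,0.015,-0.001],[0.004,-0.015,0.004]],[0,[0,0.025,0],[0,0,0]],[0,[0,0.02,0],[0,0,0]],[0,[0,0.01,0],[0,0,0]],[0,[0,0,0],[0,0,0]]]' | grep -E 'force'
python3 go.py 563 -307 57 -0.25
```

```text
contact_force: [-1.3, 0.0, -1.0]
t 11.8 grasp [ 572.6 -304.3   99.2] w 14.9 F [-1.3  0.  -1. ]
shift tool now mm [ 5.2 42.1 -6.8] final-frame [ 5.4 42.2 -6.1] turn [-0.017  0.006  0.002]
```

```bash
python3 -m crank '[[0,[0.004,0.012,-0.004],[-0.012,0.004,0]],[0,[0,0.008,0],[0,0,0]],[0,[0,0.004,0],[0,0,0]],[0,[0,0,0],[0,0,0]],[0,[0,0,0],[0,0,0]]]' | grep -E 'force'
python3 go.py 563 -307 57 -0.25
python3 - <<'E'
from h import *
s=sensors.state();print(np.round(s['tcp_rot'],4).tolist())
for n in('side','scene'):
    im,d=snapshot(n); b={'scene':(180,220,320,350),'side':(290,170,430,280)}[n]
    cv2.imwrite(f'pics/{n}7.png',cv2.resize(im[b[1]:b[3],b[0]:b[2]],None,fx=4,fy=4,interpolation=cv2.INTER_CUBIC))
E
```

```text
contact_force: [0.3, 0.6, -0.4]
t 12.22 grasp [ 568.1 -307.5   78.1] w 15.1 F [ 0.3  0.6 -0.4]
shift tool now mm [ 1.3 21.1 -3.8] final-frame [ 1.3 21.1 -3.6] turn [-0.009  0.002  0.004]
[[-0.2455, 0.008, 0.9694], [-0.9694, -0.0057, -0.2455], [0.0036, -1.0, 0.0091]]
```

View pics/side7.png

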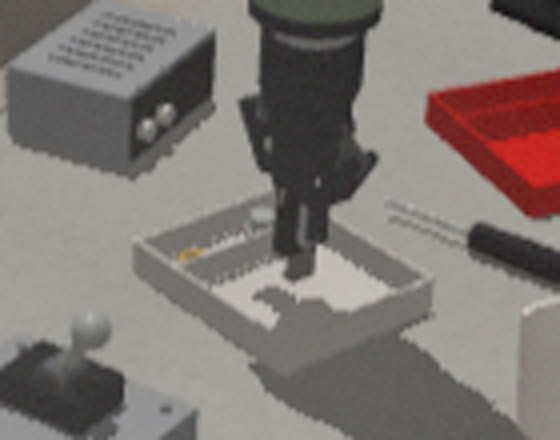

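View pics/scene7.png

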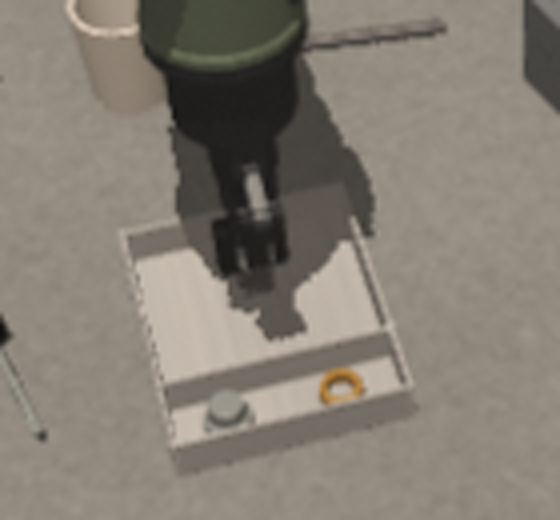

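The plug hangs over the compartment centre, about 21 mm above the floor. Lowering, then creeping to contact.

```bash
python3 -m crank '[[0,[0.001,0.006,-0.003],[-0.007,0.002,0.003]],[0,[0,0.004,0],[-0.003,0,0]],[0,[0,0.002,0],[0,0,0]],[0,[0,0,0],[0,0,0]],[0,[0,0,0],[0,0,0]]]' | grep -E 'force'
python3 go.py 563 -307 57 -0.25
python3 -m crank '[[0,[0,0.002,0],[0,0,0]],[0,[0,0.001,0],[0,0,0]],[0,[0,0.001,0],[0,0,0]],[0,[0,0,0],[0,0,0]],[0,[0,0,0],[0,0,0]]]' | grep -E 'force'
python3 go.py 563 -307 57 -0.25
```

```text
contact_force: [-0.9, -0.5, -1.0]
t 12.73 grasp [ 563.3 -307.1   65.6] w 15.4 F [-0.9 -0.5 -1. ]
shift tool now mm [ 0.   8.6 -0.5] final-frame [ 0.1  8.6 -0.5] turn [ 0.001 -0.     0.   ]
contact_force: [0.1, -0.5, -0.3]
t 13.15 grasp [ 563.5 -307.1   61.3] w 15.2 F [ 0.1 -0.5 -0.3]
shift tool now mm [ 0.1  4.3 -0.6] final-frame [ 0.1  4.3 -0.6] turn [ 0.001 -0.     0.   ]
```

```bash
python3 -m crank '[[0,[0,0.001,0],[0,0,0]],[0,[0,0.001,0],[0,0,0]],[0,[0,0.001,0],[0,0,0]],[0,[0,0,0],[0,0,0]],[0,[0,0,0],[0,0,0]]]' | grep -E 'force'
python3 go.py 563 -307 57 -0.25
python3 -m crank '[[0,[0,0.001,0],[0,0,0]],[0,[0,0.001,0],[0,0,0]],[0,[0,0,0],[0,0,0]],[0,[0,0,0],[0,0,0]],[0,[0,0,0],[0,0,0]]]' | grep -E 'force'
python3 go.py 563 -307 57 -0.25
```

```text
contact_force: [0.5, 0.7, -0.2]
t 13.57 grasp [ 563.6 -307.1   58.2] w 15.3 F [ 0.5  0.7 -0.2]
shift tool now mm [ 0.1  1.2 -0.7] final-frame [ 0.1  1.2 -0.7] turn [ 0. -0.  0.]
contact_force: [1.0, 0.5, -1.3]
t 13.98 grasp [ 564.  -307.2   56.8] w 15.2 F [ 1.   0.5 -1.3]
shift tool now mm [ 0.2 -0.2 -1. ] final-frame [ 0.2 -0.2 -1. ] turn [-0.001 -0.     0.001]
```

```bash
python3 -m crank '[[0,[0,0.001,0],[0,0,0]],[0,[0,0.001,0],[0,0,0]],[0,[0,0,0],[0,0,0]],[0,[0,0,0],[0,0,0]],[0,[0,0,0],[0,0,0]]]' | grep -E 'force'
python3 go.py 563 -307 57 -0.25
```

```text
contact_force: [-0.2, -0.5, -0.6]
t 14.4 grasp [ 564.3 -307.3   57. ] w 15.0 F [-0.2 -0.5 -0.6]
shift tool now mm [ 0.2  0.  -1.2] final-frame [ 0.2  0.  -1.2] turn [-0.001 -0.001  0.002]
```

```bash
python3 -m crank '[[0,[0,0.001,0],[0,0,0]],[0,[0,0.002,0],[0,0,0]],[0,[0,0.002,0],[0,0,0]],[0,[0,0.002,0],[0,0,0]],[0,[0,0.002,0],[0,0,0]]]' | grep -E 'force'
python3 go.py 563 -307 57 -0.25
```

```text
contact_force: [-12.2, 6.6, 39.3]
t 14.82 grasp [ 565.2 -307.7   56.4] w 15.4 F [-12.2   6.6  39.3]
shift tool now mm [ 0.5 -0.6 -1.8] final-frame [ 0.5 -0.6 -1.8] turn [-0.003 -0.002  0.004]
```

On the floor: 39 N up with no travel. I'll relax the press, then check before opening.

```bash
python3 -m crank '[[0,[0,0,0],[0,0,0]],[0,[0,0,0],[0,0,0]],[0,[0,0,0],[0,0,0]],[0,[0,0,0],[0,0,0]],[0,[0,0,0],[0,0,0]]]' | grep -E 'force'
python3 go.py 563 -307 57 -0.25
python3 - <<'E'
from h import *
for n in('side','scene'):
    im,d=snapshot(n); b={'scene':(200,240,300,320),'side':(310,190,410,270)}[n]
    cv2.imwrite(f'pics/{n}8.png',cv2.resize(im[b[1]:b[3],b[0]:b[2]],None,fx=6,fy=6,interpolation=cv2.INTER_CUBIC))
E
```

```text
contact_force: [-0.9, -0.3, -0.3]
t 15.23 grasp [ 565.2 -307.7   56.7] w 15.3 F [-0.9 -0.3 -0.3]
shift tool now mm [ 0.5 -0.3 -1.8] final-frame [ 0.5 -0.3 -1.8] turn [-0.003 -0.002  0.004]
```

View pics/side8.png

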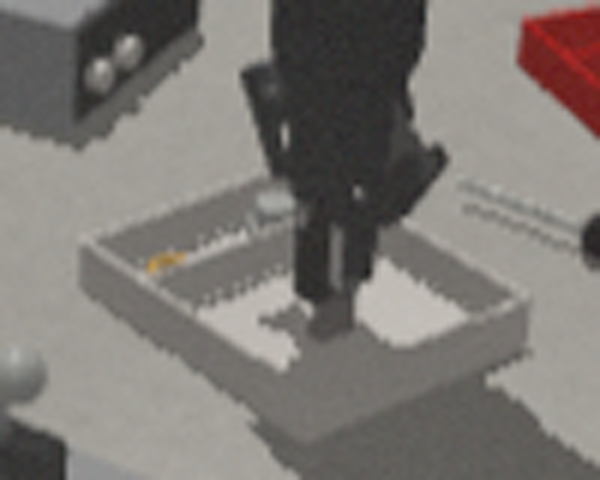

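View pics/scene8.png

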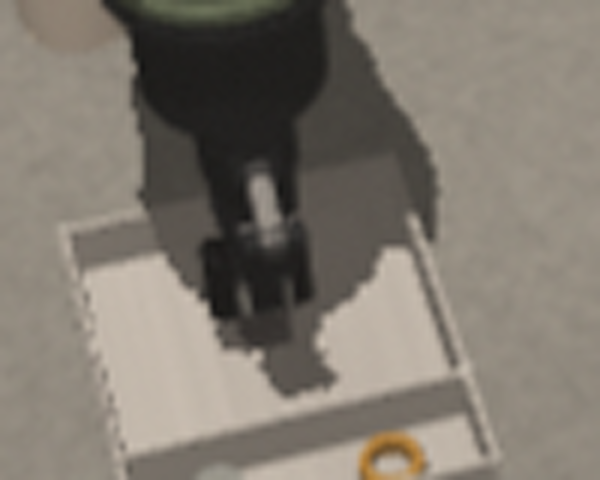

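The plug stands upright on the floor. Opening slowly.

```bash
python3 -m crank '[[0.19,[0,0,0],[0,0,0]],[0.2,[0,0,0],[0,0,0]],[0.22,[0,0,0],[0,0,0]],[0.24,[0,0,0],[0,0,0]],[0.26,[0,0,0],[0,0,0]]]' | grep -E 'force'
python3 -m crank '[[0.3,[0,0,0],[0,0,0]],[0.35,[0,0,0],[0,0,0]],[0.4,[0,0,0],[0,0,0]],[0.45,[0,0,0],[0,0,0]],[0.45,[0,0,0],[0,0,0]]]' | grep -E 'force'
python3 go.py 563 -307 57 -0.25
python3 - <<'E'
from h import *
s=sensors.state()
im,d=snapshot('side');b=(310,190,410,270)
cv2.imwrite(f'pics/side9.png',cv2.resize(im[b[1]:b[3],b[0]:b[2]],None,fx=6,fy=6,interpolation=cv2.INTER_CUBIC))
im,d=snapshot('wrist');cv2.imwrite('pics/w9.png',im)
E
```

```text
contact_force: [0.8, 0.2, 0.2]
contact_force: [0.4, 0.5, -0.8]
t 16.17 grasp [ 565.3 -307.7   56.4] w 38.4 F [ 0.4  0.5 -0.8]
shift tool now mm [ 0.5 -0.6 -1.9] final-frame [ 0.5 -0.6 -1.9] turn [-0.003 -0.002  0.004]
```

View pics/side9.png

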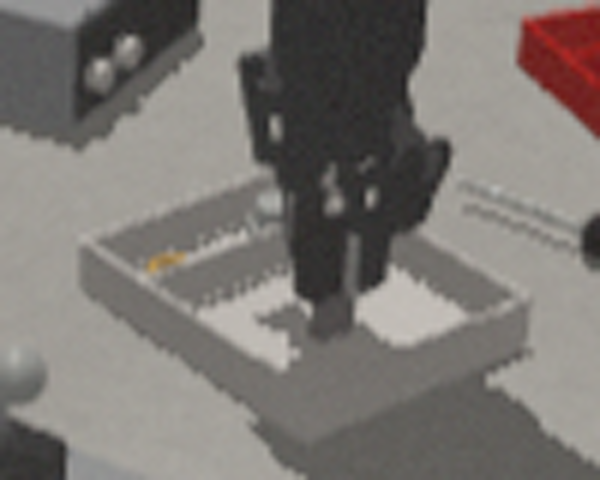

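View pics/w9.png

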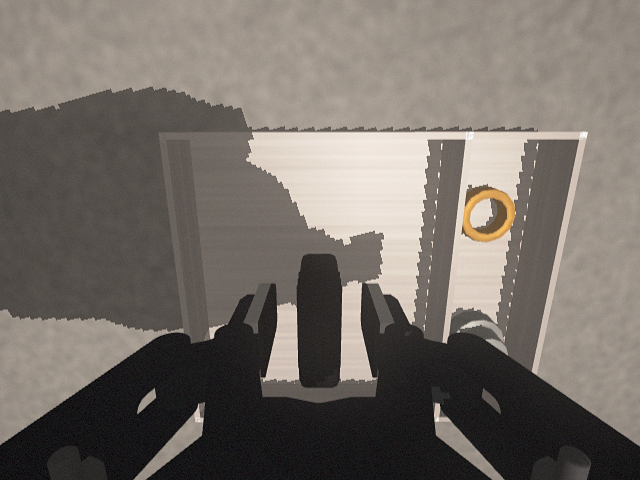

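The plug stands free between the pads at (320,320). Opening wider and lifting away slowly.

```bash
python3 -m crank '[[0.6,[0,0,0],[0,0,0]],[0.8,[0,0,0],[0,0,0]],[0.8,[0,-0.004,0],[0,0,0]],[0.8,[0,-0.006,0],[0,0,0]],[0.8,[0,-0.006,0],[0,0,0]]]' | grep -E 'force'
python3 go.py 563 -307 57 -0.25
python3 -m crank '[[0.8,[0,-0.008,0],[0,0,0]],[0.8,[0,-0.008,0],[0,0,0]],[0.8,[0,-0.01,0],[0,0,0]],[0.8,[0,-0.01,0],[0,0,0]],[0.8,[0,-0.01,0],[0,0,0]]]' | grep -E 'force'
python3 go.py 563 -307 57 -0.25
```

```text
contact_force: [0.6, -0.7, 0.4]
t 16.68 grasp [ 564.7 -307.3   72.4] w 68.3 F [ 0.6 -0.7  0.4]
shift tool now mm [ 0.6 15.4 -1.5] final-frame [ 0.7 15.4 -1.5] turn [-0.001 -0.002  0.004]
contact_force: [0.3, 0.2, -0.1]
t 17.1 grasp [ 564.7 -307.1  123.8] w 68.3 F [ 0.3  0.2 -0.1]
shift tool now mm [ 0.6 66.8 -1.5] final-frame [ 0.9 66.8 -1.3] turn [-0.002 -0.002  0.004]
```

```bash
python3 -m crank '[[0.8,[0,-0.03,0],[0,0,0]],[0.8,[0,-0.04,0],[0,0,0]],[0.8,[0,-0.04,0],[0,0,0]],[0.8,[0,-0.02,0],[0,0,0]],[0.8,[0,0,0],[0,0,0]]]' | grep -E 'force'
python3 - <<'E'
from h import *
s=sensors.state()
im,d=snapshot('wrist');cv2.imwrite('pics/w10.png',im)
P=cloud(cam('wrist',s),d);m=(P[...,2]>60)&(P[...,2]<80)&(abs(P[...,0]-564)<60)&(abs(P[...,1]+307)<60)
q=P[m];print(len(q),np.median(q,0),cv2.minAreaRect(q[:,:2].astype(np.float32)))
im,d=snapshot('side');cv2.imwrite('pics/side10.png',cv2.resize(im[180:350,210:450],None,fx=3.3,fy=3.3))
im,d=snapshot('scene');cv2.imwrite('pics/scene10.png',im)
P=cloud(cam('scene'),d)
m=(P[...,2]>138)&(P[...,2]<170)&(P[...,1]>-20)&(P[...,1]<30)&(P[...,0]>490)&(P[...,0]<600);q=P[m];print('ball',len(q),q.mean(0))
E
```

```text
contact_force: [0.3, 0.2, 0.2]
795 [ 564.39862468 -307.33667231   70.0365288 ] ((564.27978515625, -308.5050048828125), (43.600257873535156, 17.003324508666992), 75.42273712158203)
ball 85 [525.39098347   1.33058645 156.13423138]
```

View pics/side10.png

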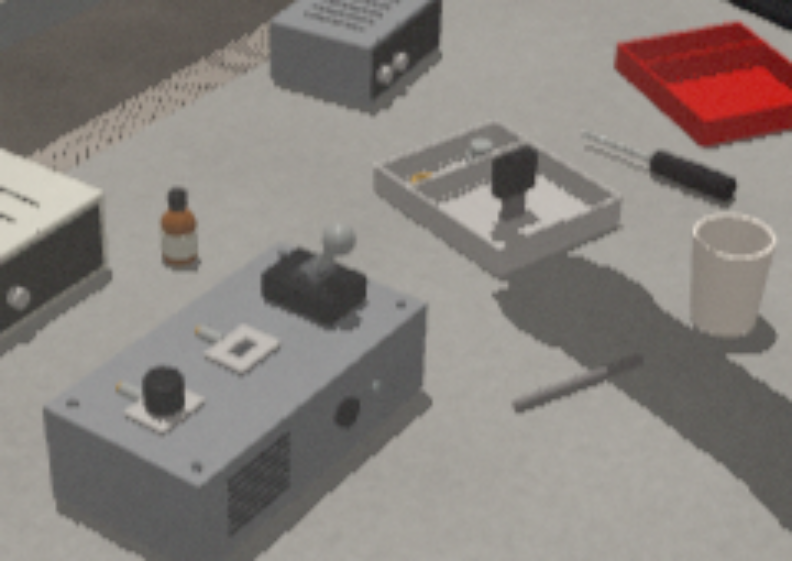

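View pics/scene10.png

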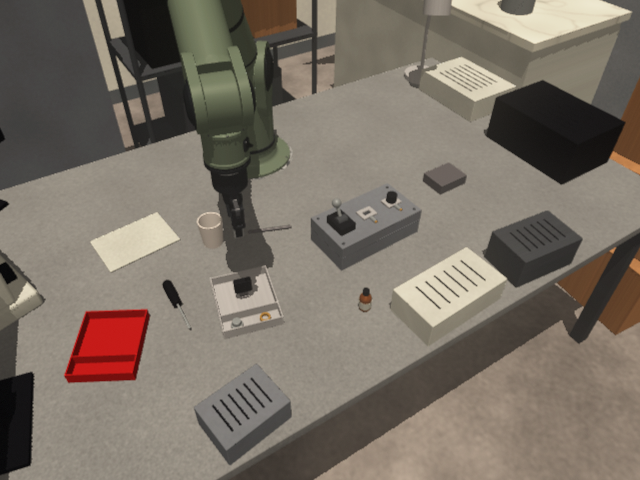

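View pics/w10.png

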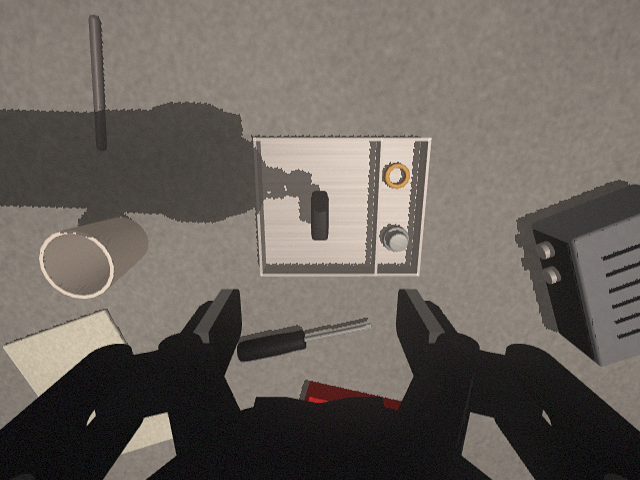

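The plug stands upright in the large compartment: wrist view (320,215), top at z = 70 as expected. The lever is forward at scene pixel (337,204), the round plug is seated, and the cup and pen have not moved. Handing in.

```bash
python3 -c "
from rig import manip,sensors
print(sensors.state()['clock']); print(manip.finish_job())"
```

```text
17.6667
the job is handed in; nothing more can be done
None
```

I flipped the switch to off, then moved the link plug to the tray's large compartment, and handed the job in at 17.7 s of the 54 s; no verdict is given.

- **Switch:** I pushed the lever towards the supply's front until it met its stop, where the force rose to about 30 N with no further travel. The ball moved about 46–48 mm, its full throw, and was still forward in the last pictures.
- **Link plug:** I pulled it straight up out of socket 0, lowered it until its foot was on the compartment floor, and opened the gripper slowly. It stands upright near the centre at about (564, -308), its top at z = 70 mm, which is the height it should have when standing on the floor.
- **Everything else:** the round plug is still in its socket. The adaptor, spacer, cup, pen, screwdriver, bottle and slide box look unmoved in the last pictures. The gripper is clear of everything.

Two things to note:
- The contact check on the floor pressed the plug down at up to 39 N through the grip for a moment, more than I meant. I released that before opening.
- The ball's end position read 518 mm from the wrist camera and 525 mm from the scene camera, against about 520 mm expected. These are averages over the visible surface, so I relied on the force at the stop instead.

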